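# Push a batch of coated relay modules under the UV lamp

## Robot

A 6-joint arm with a two-finger parallel gripper is mounted at the origin on the work surface. World frame = base frame: x ahead of the robot, y to its left, z up, the work surface at z = 0. Lengths are in mm, angles in rad, forces in N, time in s.
With the tool pointing down it reaches from about 350 to 925 mm from the base axis. Payload 6.4 kg.
Tool frame: the origin (TCP) lies at the very end of the fingers, on their centre line; the grasp point (between the pads) lies robot.grasp_offset behind it (robot.grasp_offset is the distance from the TCP to the grasp point, in mm); z points along the fingers, x is the direction in which the jaws open and shut, and the axes are right-handed (so a half turn about z gives the same grasp; the last joint's range is limited). The gripper opens to 94 mm and grips with 3 to 60 N. Pads are 16 mm wide; open, the fingers measure 119 mm over their backs; the gripper's body (75 mm by 177 mm) begins 78 mm behind the grasp point.
Start: joints at [-1.304, 0.245, 1.558, -0, 1.339, -0.174], TCP at [277.337, -587.876, 205.455] pointing down, gripper open.
Joint ranges: [-3.13, 3.13], [-1.02, 2.26], [0.13, 2.54], [-0.95, 4.09], [0.21, 2.88], [-2.74, 2.74]. Speed limits (rad/s): [2.57, 2.57, 3.14, 3.14, 3.14, 3.14].

## Interface

Orientations are given as a unit quaternion [x, y, z, w].
In Python, from bench import telemetry, vision, robot gives the robot as it stands. The module is installed in compiled form; this text tells all that it offers.
- The arm moves only by the shell command python3 -m jog 'ROWS' [FORCE]. ROWS is JSON, a list of rows, each a list of 3 entries, a list of its own where there are three numbers: the shift along the tool's x, y, z in mm, then the turn about the tool's z in rad, then the finger opening in mm, from 0 to 94. In form: [[[dx, dy, dz], spin, fingers], ...]. A call has 1 to 20 rows; each row is the pose to reach, as a shift and turn from the pose measured when the call began, along the tool's axes at that moment; what a row does not reach only later rows make up. A row lasts 1/12 s, in which the tool goes at most 41.7 mm and 7.16 degrees, less where a joint would pass 70% of its speed; a pose out of reach is approached as far as the arm can. A call with a gripper value outside its range is refused whole. The fingers move at their own pace and stop on an object; FORCE is the grip in N (left out, the last holds). Time passes only in rows, so rows that repeat a pose let the fingers close. It gives the time, the measured TCP pose, the force and the opening at its end, in the units of the state.
- telemetry.state(): the state, without advancing time (a new reading comes with each control period).
- vision.capture(name): name is "scene" or "top"; returns (picture, depth): 400x640x3 uint8, blue, green, red; 400x640 float32, mm along the optical axis (not along the pixel's ray), 0 where there is no reading.
- vision.camera_info(name): a dict with "vertical_fov" (degrees; the focal length in pixels is half the picture's height over the tangent of half this angle, whatever the lens; pixels are square), "cx", "cy" (the principal point, pixels), "R" (3x3) and "t" (3): a world point X has camera coordinates R X + t. Camera axes: x right, y down, z forward; pixel columns grow to the right and rows downward; lengths in mm; the calibration is good to about 2 mm. A picture is of the moment at which its call begins. camera_info takes no time and is no camera call.
- robot.finish_job(): hands the job in, once; it reports no verdict.
The state is a dict: "t": time; "joints": joint angles; "joint_vel": joint speeds; "effort": joint torques, N m; "tool_pos": TCP position; "tcp_rot": TCP orientation; "wrist_force": force on the tool from outside, world axes, zero at the start; "moment": the same for the moment, N m; "opening": opening from 0.0 (shut) to 1.0 (fully open).
Only numpy, scipy, OpenCV 4.12 (cv2) and the standard library are available. Lean on these libraries where they do the work, as an engineer would, in place of code of your own. Each camera call takes 0.05 s, during which the arm holds its last target. There are 200 camera calls.

## Task

Three freshly coated relay modules lie in front of the UV curing lamp. Without touching them with the gripper, gather them into one row with the straightedge and push the row together in under the lamp until all three lie flush against the stop bar, then draw the straightedge back out and set it standing down on the bench clear of the shield, and after that press the start button on the lamp right down. Leave the other things on the bench where they are.

Things in the scene. Friction and masses are not known exactly. Their poses are not given: they have to be found in the camera images.
- lamp_frame: UV curing lamp, a fixed bridge of aluminium profile. Origin on the bench top, at the middle of the foot of the stop bar's working face; x points level into the stop (modules are pushed in along +x), y along the stop, z up. Stop bar 320 mm long, 30 mm high, 20 mm deep. Side rails 20 mm high, x -165 to 0 mm, inner faces at y +-140 mm. Uprights on the rails at x -35 mm
- shield_rim (a point): middle of the lower front edge of the amber shield that overhangs the lamp's open front: 145 mm before the stop face, 150 mm above the bench; axes as the lamp's. Rim y +-150 mm, 14 mm high; the shield runs back from it at this height to the lamp head (x -75 to +10 mm from the stop, underside 155 mm, top 200 mm, fins 214 mm above the bench). Below is free space
- start_top (a point): centre of the top of the round dark grey start button (32 mm across), in a black housing on the middle of the lamp head's top; pressed straight down
- start (a joint): start button travel: 0 up, 0.006 m fully pressed (about 5 N), springs back
- straightedge_grip (a point): middle of the grip of the straightedge, 57.9 mm behind its working face and 57.5 mm above the bench. Axes: x level, out of the working face (pushing direction), y along the bar, z up. The grip is a straight black handle, 22 mm thick along y, 28 mm wide, 78 mm long, rising backwards from mid-bar at 40 degrees from vertical (its top end 79 mm behind the face, 83 mm up). 0.32 kg, loose
- straightedge_edge (a point): middle of the lower edge of the straightedge's working face, on the bench; axes as for the grip. Bar: aluminium, 200 mm long (y +-100 mm), 36 mm deep, 12 mm high, standing flat on the bench; a 40 mm wide foot of the grip, 21 mm high, on its middle
- module0_center (a point): centre of a relay module (16 mm above its underside), one of three alike and interchangeable, loose, side by side on the bench before the lamp: grey moulded carrier 72 mm long (x) by 46 mm wide (y), sides vertical, 12 mm high, with green board, black relays and white terminals, 32 mm high in all, 0.13 kg
- module1_center (a point): centre of a relay module (16 mm above its underside), one of three alike and interchangeable, loose, side by side on the bench before the lamp: grey moulded carrier 72 mm long (x) by 46 mm wide (y), sides vertical, 12 mm high, with green board, black relays and white terminals, 32 mm high in all, 0.13 kg
- module2_center (a point): centre of a relay module (16 mm above its underside), one of three alike and interchangeable, loose, side by side on the bench before the lamp: grey moulded carrier 72 mm long (x) by 46 mm wide (y), sides vertical, 12 mm high, with green board, black relays and white terminals, 32 mm high in all, 0.13 kg
- pliers: combination pliers with yellow handles, about 155 mm long, lying flat beside the modules' lane; origin under the joint pin. Bystander, loose
- flux_bottle: small amber bottle, 32 mm across, 75 mm tall, standing beside the modules' lane; origin at the centre of its foot. Bystander, loose
- solder_spool: reel of solder standing on its flange, 60 mm across, 44 mm tall; origin at the centre of its foot. Bystander, loose
- tip_cleaner: round black pot of brass wool, 72 mm across, 40 mm tall; origin at the centre of its foot. Bystander, loose
- screwdriver: screwdriver with red handle, 190 mm long, lying flat; x axis from handle to tip. Bystander, loose
- desolder_pump: blue desoldering pump, 200 mm long, 20 mm across, lying flat along its x axis. Bystander, loose
There are look-alikes about, which are no part of the job. Leave any red look-alike of the part that bears module0_center alone.

How it is judged:
By the outcome, as a careful person would: the job done as asked, in the order asked, and still so for the second after the job is handed in, with the robot touching nothing.
It also fails if it takes over 61 s, if anything falls off the work surface, if the arm or the gripper's body presses on something with over 40 N, if the wrist force passes 120 N, or if a joint passes its speed limit or range.

## Working session

There is one attempt and no reset: what is moved stays moved. The work goes in short steps, Python scripts to look and compute and a shell command to move; the robot and the scene stay as the last step left them, time stands still between calls to the robot, and variables do not carry over. Pictures are saved under pics/ and viewed, about 8 in all and at most 12, crops included, and the job is handed in when it is done.

```bash
mkdir -p pics; ls
cat > h.py <<'E'
import numpy as np, cv2
from bench import telemetry, vision, robot
def cap(n,tag):
    p,d=vision.capture(n); cv2.imwrite(f'pics/{n}_{tag}.png',p); np.save(f'pics/{n}_{tag}.npy',d); return p,d
def cam(n):
    c=vision.camera_info(n); f=200/np.tan(np.radians(c['vertical_fov'])/2); return f,c['cx'],c['cy'],np.array(c['R']),np.array(c['t'])
def ray(n,u,v,z):
    f,cx,cy,R,t=cam(n); o=-R.T@t; d=R.T@np.array([(u-cx)/f,(v-cy)/f,1]); return o+d*(z-o[2])/d[2]
def dep(n,u,v,D):
    f,cx,cy,R,t=cam(n); return R.T@(D[int(v),int(u)]*np.array([(u-cx)/f,(v-cy)/f,1])-t)
def proj(n,X):
    f,cx,cy,R,t=cam(n); c=R@np.array(X)+t; return f*c[0]/c[2]+cx,f*c[1]/c[2]+cy
E
python3 - <<'E'
from h import *
print(telemetry.state(), robot.grasp_offset)
for n in('top','scene'):
    p,d=cap(n,'0'); print(n,vision.camera_info(n))
E
```

```text
pics
{'t': 0.0, 'joints': array([-1.30408149e+00,  2.45787808e-01,  1.55898384e+00, -5.62286181e-06,
        1.33870926e+00, -1.74099637e-01]), 'joint_vel': array([ 1.12551397e-04, -6.24190425e-04,  3.39627549e-03, -3.76467556e-04,
       -3.39885897e-05, -7.72696854e-04]), 'effort': array([-4.70071209e-04, -4.15828621e+01, -3.14600480e+01,  6.84207701e-02,
        3.31040611e-02, -1.40224424e-04]), 'tool_pos': array([ 277.18488251, -587.27967747,  204.37838907]), 'tcp_rot': array([ 8.44593430e-01, -5.35407366e-01, -6.99628372e-04, -6.33956432e-04]), 'wrist_force': array([-0.2358128 , -0.70469576, -0.13191994]), 'moment': array([ 0.01671263,  0.00381657, -0.02504633]), 'opening': 0.9985338175572838} 18.8
top {'vertical_fov': 48.19536926264213, 'cx': 320.30555168948223, 'cy': 202.76252715518055, 'R': array([[-0.02323222, -0.99930341, -0.02920541],
       [-0.99649251,  0.02549626, -0.07970334],
       [ 0.08039245,  0.02725129, -0.9963907 ]]), 't': array([ 160.50263008,  527.95431081, 1354.86928604])}
scene {'vertical_fov': 54.865126634371144, 'cx': 320.29081907122696, 'cy': 195.7105836909308, 'R': array([[ 0.81246616,  0.58298317,  0.00541956],
       [ 0.37171921, -0.51083509, -0.77515955],
       [-0.44913647,  0.63180546, -0.63174227]]), 't': array([-504.54586165,    8.44242994, 1319.78128538])}
```

View pics/top_0.png

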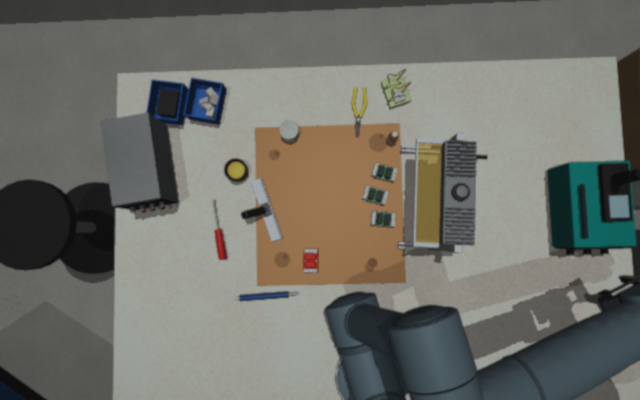

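View pics/scene_0.png

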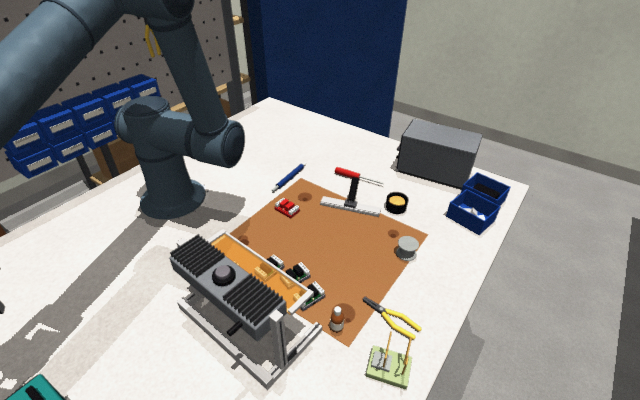

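The top view shows the modules at about (385,173), (375,195) and (383,219), the straightedge bar from (256,181) to (277,239) with its grip at (255,212), and the lamp at u≈400–478 with its button at (460,191). The red look-alike is at (311,260). Next I'll measure.

Run:
```python
from h import *
p=cv2.imread('pics/top_0.png'); d=np.load('pics/top_0.npy')
c=p[110:270,235:495]; cv2.imwrite('pics/crop0.png',cv2.resize(c,None,fx=3,fy=3,interpolation=cv2.INTER_CUBIC))
hsv=cv2.cvtColor(p,cv2.COLOR_BGR2HSV)
# bar: bright low saturation on the orange mat
m=((hsv[...,1]<60)&(hsv[...,2]>110)).astype(np.uint8); k=np.zeros_like(m); k[172:246,245:290]=1; m&=k
n,l,s,ce=cv2.connectedComponentsWithStats(m)
for i in range(1,n):
    if s[i,4]>60:
        r=cv2.minAreaRect(np.argwhere(l==i)[:,::-1].astype(np.float32)); print('bar',s[i],r,[ray('top',*q,12).round(1) for q in cv2.boxPoints(r)])
g=((hsv[...,0]>35)&(hsv[...,0]<95)&(hsv[...,1]>50)).astype(np.uint8); k[:]=0;k[155:235,355:402]=1
m2=cv2.inRange(hsv,(0,110,60),(25,255,255))==0
m2=(m2.astype(np.uint8)&k)
n,l,s,ce=cv2.connectedComponentsWithStats(m2)
for i in range(1,n):
    if s[i,4]>60:
        r=cv2.minAreaRect(np.argwhere(l==i)[:,::-1].astype(np.float32)); print('mod',s[i],np.round(r[0],1),r[1],r[2],ray('top',*r[0],16).round(1))
print('button',dep('top',460,191,d), ray('top',460,191,220))
print('grip', [dep('top',u,v,d).round(1) for u,v in((247,214),(251,213),(256,212),(260,211),(264,210))])
```

```text
bar [245 172  38  70 991] ((258.0892028808594, 207.5861358642578), (73.16497039794922, 26.29279136657715), 70.55996704101562) [array([619.3, 418.6,  12. ]), array([644.8, 340.1,  12. ]), array([427.1, 267. ,  12. ]), array([401.9, 344.4,  12. ])]
bar [245 220  12  26 265] ((250.5, 232.5), (25.0, 11.0), 90.0) [array([484.8, 383.6,  12. ]), array([484. , 349.2,  12. ]), array([406.5, 350.1,  12. ]), array([407.3, 384.4,  12. ])]
mod [371 162  28  21 420] [383.9 172. ] (25.961458206176758, 16.540393829345703) 15.52410888671875 [623.2 -51.9  16. ]
mod [361 184  29  22 422] [374.9 195. ] (25.68642234802246, 16.895347595214844) 15.945395469665527 [551.9 -21.7  16. ]
mod [370 210  27  18 427] [382.7 218.4] (26.074295043945312, 16.477502822875977) 5.194429397583008 [479.  -43.1  16. ]
button [ 536.77113031 -223.07542445  226.54095699] [ 537.4187449  -224.93722104  220.        ]
grip [array([499.1, 363.3,  83.9]), array([502.1, 352.4,  78.7]), array([505.3, 339.1,  69.2]), array([509.2, 330. ,  50.8]), array([512.4, 319.1,  42.7])]
```

View pics/crop0.png

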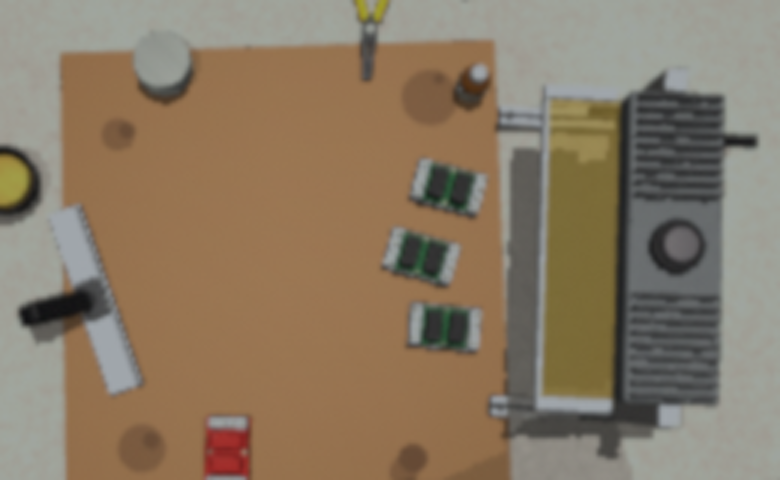

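Run:
```python
from h import *
F=lambda x,y,z:ray('top',235+(x+.5)/3-.5,110+(y+.5)/3-.5,z)
b=[F(50,213,12),F(80,205,12),F(142,382,12),F(110,394,12)]
print('bar',np.round(b,1)); print([np.linalg.norm(b[i]-b[i-1]).round(1) for i in range(4)])
c=np.mean(b,0); ya=(b[1]+b[0]-b[2]-b[3]); ya/=np.linalg.norm(ya); xa=np.array([ya[1],-ya[0],0]); print('c',c,'ya',ya,'xa',xa,'edge',c+18*xa)
r=[F(545,86,164),F(537,412,164)]; print('rim',r,np.linalg.norm(r[0]-r[1]),'mid',np.mean(r,0))
ly=r[0]-r[1]; ly/=np.linalg.norm(ly); lx=np.array([ly[1],-ly[0],0]); print('lamp x',lx)
bt=F(683,245,226); print('btn',bt)
print('stop from rim',np.mean(r,0)+145*lx,' from btn',bt+32.5*lx)
print('rails',F(498,120,20),F(490,407,20))
d=np.load('pics/top_0.npy'); print('btn z',[dep('top',u,v,d)[2].round(1) for u in(459,461,463)for v in(190,192,194)])
s=telemetry.state()
from scipy.spatial.transform import Rotation as Ro
print(Ro.from_quat(s['tcp_rot']).as_matrix().round(3))
```

```text
bar [[607.6 362.5  12. ]
 [615.2 330.9  12. ]
 [429.3 269.   12. ]
 [417.8 302.3  12. ]]
[np.float64(199.2), np.float64(32.5), np.float64(195.9), np.float64(35.3)]
c [517.48097406 316.17524614  12.        ] ya [0.95105048 0.30903558 0.        ] xa [ 0.30903558 -0.95105048  0.        ] edge [523.04361441 299.05633752  12.        ]
rim [array([ 693.26579718, -127.57447846,  164.        ]), array([ 392.79634301, -108.22999694,  164.        ])] 301.0915174073205 mid [ 543.0310701 -117.9022377  164.       ]
lamp x [-0.06424785 -0.99793397  0.        ]
btn [ 535.79227762 -229.21973778  226.        ]
stop from rim [ 533.71513239 -262.60266377  164.        ]  from btn [ 533.70422261 -261.6525919   226.        ]
rails [ 690.85804167 -105.58099176   20.        ] [395.64944426 -86.40131817  20.        ]
btn z [np.float64(221.9), np.float64(220.7), np.float64(221.6), np.float64(222.8), np.float64(220.9), np.float64(222.2), np.float64(224.9), np.float64(221.6), np.float64(225.0)]
[[ 0.427 -0.904 -0.   ]
 [-0.904 -0.427  0.002]
 [-0.002 -0.    -1.   ]]
```

```bash
cat >> h.py <<'E'
from scipy.spatial.transform import Rotation as Ro
def go(P,ang=None):
    "tool shift and spin to bring TCP to world P with tool x at world heading ang (deg)"
    s=telemetry.state(); M=Ro.from_quat(s['tcp_rot']).as_matrix()
    h=np.degrees(np.arctan2(M[1,0],M[0,0])); a=h if ang is None else ang
    sp=-np.radians((a-h+180)%360-180)
    print('t',round(s['t'],2),'pos',s['tool_pos'].round(1),'head',h.round(1),'F',s['wrist_force'].round(1),'open',round(s['opening']*94,1),'j',s['joints'].round(2))
    print('  shift',(M.T@(np.array(P)-s['tool_pos'])).round(1),'spin',sp.round(3))
E
python3 -c "
from h import *
go([495.5,380.5,320],18.0)"
```

```text
t 0.1 pos [ 277.2 -587.3  204.5] head -64.7 F [-0.3  0.6 -0.7] open 94.0 j [-1.3   0.25  1.56  0.    1.34 -0.17]
  shift [-782.4 -610.4 -114. ] spin -1.444
```

```bash
python3 -m jog '[[[0,0,-40],0,70],[[0,0,-80],0,70],[[0,0,-115],0,70],[[-782,-610,-115],-1.444,70],[[-782,-610,-115],-1.444,70],[[-782,-610,-115],-1.444,70],[[-782,-610,-115],-1.444,70],[[-782,-610,-115],-1.444,70],[[-782,-610,-115],-1.444,70],[[-782,-610,-115],-1.444,70],[[-782,-610,-115],-1.444,70],[[-782,-610,-115],-1.444,70],[[-782,-610,-115],-1.444,70],[[-782,-610,-115],-1.444,70],[[-782,-610,-115],-1.444,70],[[-782,-610,-115],-1.444,70],[[-782,-610,-115],-1.444,70],[[-782,-610,-115],-1.444,70],[[-782,-610,-115],-1.444,70],[[-782,-610,-115],-1.444,70]]'; python3 -c "
from h import *
go([495.5,380.5,150],18.0)"
```

```text
t: 1.77
tool_pos: [432.7, 105.8, 320.4]
tcp_rot: [0.988, 0.157, 0.0, -0.001]
wrist_force: [0.5, 0.2, -0.5]
opening: 0.747
t 1.77 pos [432.7 105.8 320.4] head 18.0 F [ 0.5  0.2 -0.5] open 70.2 j [-0.02 -0.33  1.91  0.    1.56 -0.33]
  shift [ 144.7 -241.6  170.8] spin 0.0
```

```bash
python3 -m jog '[[[145,-242,100],0,70],[[145,-242,100],0,70],[[145,-242,100],0,70],[[145,-242,100],0,70],[[145,-242,100],0,70],[[145,-242,100],0,70],[[145,-242,100],0,70],[[145,-242,100],0,70],[[145,-242,195],0,70],[[145,-242,195],0,70],[[145,-242,195],0,70],[[145,-242,195],0,70]]'
python3 - <<'E'
from h import *
p,d=cap('scene','1'); go([495.5,380.5,74],18)
cv2.imwrite('pics/s1.png',cv2.resize(p[100:260,240:460],None,fx=3.4,fy=3.4,interpolation=cv2.INTER_CUBIC))
E
```

```text
t: 2.77
tool_pos: [492.8, 379.1, 121.3]
tcp_rot: [0.988, 0.156, -0.004, 0.001]
wrist_force: [-0.0, -0.1, -0.1]
opening: 0.744
t 2.82 pos [494.9 380.1 124.8] head 18.0 F [0.5 0.8 0.9] open 69.7 j [0.47 0.27 1.68 0.   1.19 0.16]
  shift [ 0.8 -0.1 50.8] spin -0.0
```

View pics/s1.png

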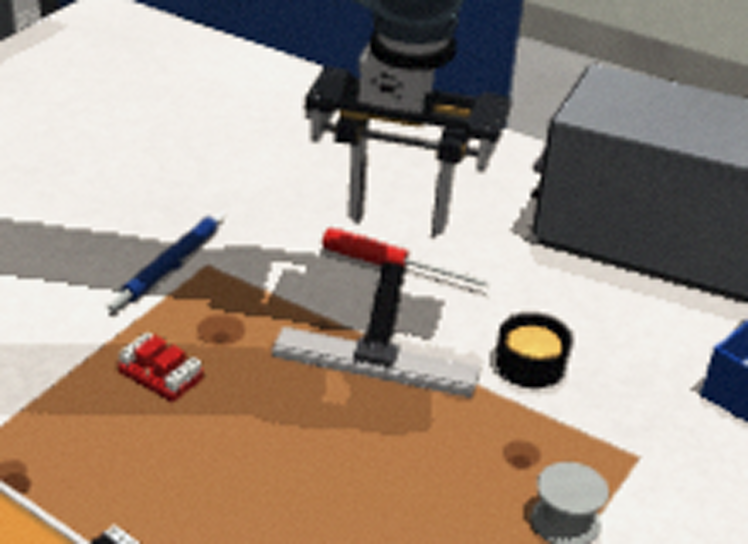

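```bash
python3 -m jog '[[[0,0,25],0,70],[[0,0,50],0,70],[[0,0,52],0,70],[[0,0,52],0,70],[[0,0,52],0,20],[[0,0,52],0,20],[[0,0,52],0,20],[[0,0,52],0,10],[[0,0,52],0,10],[[0,0,52],0,10],[[0,0,52],0,10],[[0,0,52],0,10]]' 60
python3 - <<'E'
from h import *
p,d=cap('scene','2'); go([495.5,380.5,73],18)
cv2.imwrite('pics/s2.png',cv2.resize(p[120:240,280:420],None,fx=4,fy=4,interpolation=cv2.INTER_CUBIC))
E
```

```text
t: 3.82
tool_pos: [494.7, 380.1, 72.8]
tcp_rot: [0.988, 0.156, -0.002, -0.0]
wrist_force: [0.4, -0.3, 1.0]
opening: 0.225
t 3.87 pos [494.7 380.1  72.8] head 18.0 F [-0.2 -0.2  0.8] open 20.9 j [0.47 0.33 1.71 0.   1.1  0.16]
  shift [ 0.9 -0.1 -0.2] spin -0.0
```

View pics/s2.png

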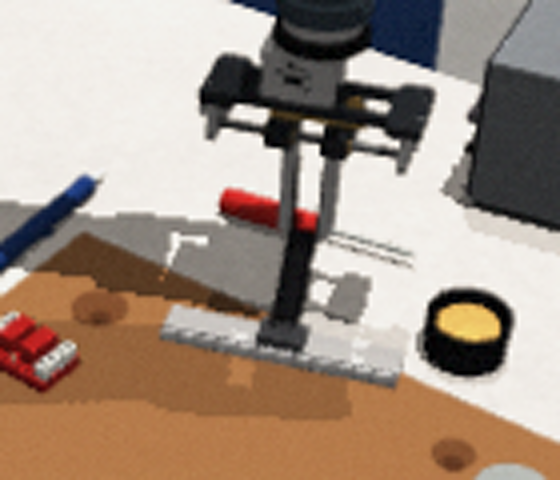

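```bash
python3 -m jog '[[[0,6,0],0.01,10],[[-1,20,0],0.03,10],[[-2,40,0],0.06,10],[[-3,60,0],0.09,10],[[-4,80,0],0.12,10],[[-5,100,0],0.15,10],[[-6,120,0],0.18,10],[[-7,140,0],0.21,10],[[-8,160,0],0.24,10],[[-9,180,0],0.27,10],[[-10,200,0],0.30,10],[[-11,220,0],0.33,10],[[-12,240,0],0.355,10],[[-13,252,0],0.37,10],[[-13,258,0],0.379,10],[[-13,259,0],0.379,10]]'
python3 - <<'E'
from h import *
p,d=cap('top','3'); go([562,130,73],-3.7)
cv2.imwrite('pics/t3.png',cv2.resize(p[130:270,290:490],None,fx=4,fy=4,interpolation=cv2.INTER_CUBIC))
E
```

```text
t: 5.2
tool_pos: [562.5, 128.5, 72.7]
tcp_rot: [0.999, -0.034, -0.002, 0.0]
wrist_force: [-0.1, 1.1, 1.7]
opening: 0.217
t 5.25 pos [562.3 128.9  72.6] head -3.8 F [ 1.6 -0.6 -0.4] open 20.7 j [ 0.03  0.24  1.83 -0.    1.08  0.1 ]
  shift [-0.4 -1.  -0.4] spin -0.001
```

View pics/t3.png

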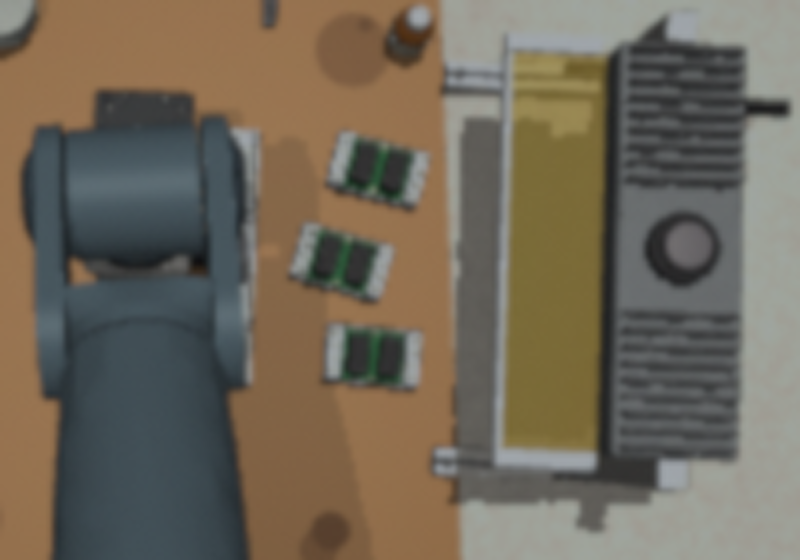

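Run:
```python
from h import *
F=lambda x,y,z:ray('top',290+(x+.5)/4-.5,130+(y+.5)/4-.5,z)
S=np.array([533.5,-261.5]); lx=np.array([-.0642,-.998]); ly=np.array([.998,-.0642])
L=lambda P:(np.array([(P[:2]-S)@lx,(P[:2]-S)@ly]).round(1))
print('bar',L(F(260,128,12)),L(F(252,386,12)),'tcp',L(telemetry.state()['tool_pos']))
p=cv2.imread('pics/top_3.png');hsv=cv2.cvtColor(p,cv2.COLOR_BGR2HSV)
s=((hsv[...,1]<90)&(hsv[...,2]>90)).astype(np.uint8)
for r in range(164,226,6):
    row=p[r,345:362].astype(int); g=row[:,0]  # blue: bar bright, mat dark
    i=np.argmin(np.diff(cv2.GaussianBlur(g.astype(np.float32).reshape(1,-1),(3,1),0)[0])); print(r,345+i+.5,L(ray('top',345+i+.5,r,12)))
for q in((378,170),(341,262),(373,356)): print('mod',L(F(*q,30)))
print([L(F(*q,12)) for q in((430,150),(412,209),(340,130),(380,300),(395,240),(418,388),(420,328))])
```

```text
bar [-306.6  105.8] [-305.7  -95.6] tcp [-391.5    3.7]
164 354.5 [-306.7   98.3]
170 354.5 [-306.1   79.4]
176 354.5 [-305.4   60.6]
182 348.5 [-323.4   41.1]
188 353.5 [-307.2   22.9]
194 354.5 [-303.4    4.2]
200 353.5 [-305.9  -14.6]
206 352.5 [-308.3  -33.3]
212 352.5 [-307.7  -52. ]
218 353.5 [-303.9  -70.4]
224 353.5 [-303.3  -89. ]
mod [-215.8   73.4]
mod [-241.9    1.3]
mod [-215.4  -69.6]
[array([-174.1,   93.3]), array([-186.7,   46.5]), array([-244.3,  106.5]), array([-209.3,  -25.2]), array([-199.1,   21.9]), array([-178.2,  -92. ]), array([-177.9,  -45.7])]
```

```bash
python3 -m jog '[[[0,4,0],0,10],[[0,10,0],0,10],[[0,18,0],0,10],[[0,26,0],0,10],[[0,33,0],0,10],[[0,40,0],0,10],[[0,47,0],0,10],[[0,54,0],0,10],[[0,61,0],0,10],[[0,68,0],0,10],[[0,75,0],0,10],[[0,82,0],0,10],[[0,89,0],0,10],[[0,96,0],0,10],[[0,103,0],0,10],[[0,110,0],0,10],[[0,117,0],0,10],[[0,122,0],0,10],[[0,124,0],0,10],[[0,125,0],0,10]]'
python3 - <<'E'
from h import *
p,d=cap('top','4'); go([562,0,73],-3.7)
cv2.imwrite('pics/t4.png',cv2.resize(p[130:270,290:490],None,fx=4,fy=4,interpolation=cv2.INTER_CUBIC))
E
```

```text
t: 6.92
tool_pos: [554.1, 4.0, 72.8]
tcp_rot: [0.999, -0.033, -0.002, 0.0]
wrist_force: [0.6, 5.6, 5.2]
opening: 0.22
t 6.97 pos [554.1   3.9  72.8] head -3.8 F [0.9 4.6 4.4] open 20.4 j [-0.2   0.19  1.89 -0.    1.07 -0.13]
  shift [ 8.1  3.4 -0.2] spin -0.002
```

View pics/t4.png

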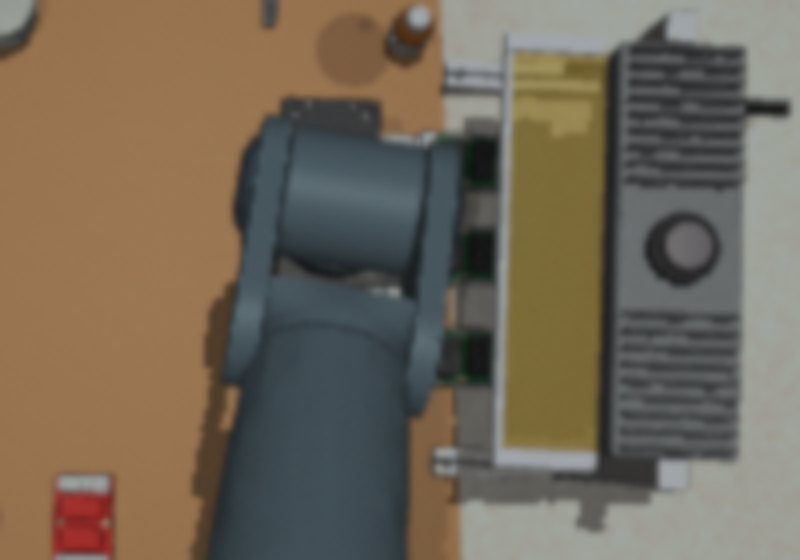

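The three modules are square and in a row against the bar, at crop rows ~160, 255 and 357. Before going on I'll check that the wrist and gripper will clear the shield and head.

Run:
```python
from h import *
p,d=cap('scene','5')
f,cx,cy,R,t=cam('scene'); v,u=np.mgrid[0:400,0:640]
P=(np.stack([(u-cx)/f*d,(v-cy)/f*d,d],-1)-t)@R; P=P[d>0]
S=np.array([533.5,-261.5]); lx=np.array([-.0642,-.998]); ly=np.array([.998,-.0642])
X=(P[:,:2]-S)@lx; Y=(P[:,:2]-S)@ly; T=-266
for a in range(-60,130,10):
    m=(X-T>a)&(X-T<a+10)&(abs(Y)<130)&(P[:,2]>95)&(X<-160)
    if m.sum(): print(a,m.sum(),'zmin',np.percentile(P[m,2],[0,5]).round(0),'y',Y[m].min().round(),Y[m].max().round())
cv2.imwrite('pics/s5.png',cv2.resize(p[40:340,150:400],None,fx=2,fy=2))
```

```text
-60 358 zmin [323. 357.] y -126.0 52.0
-50 588 zmin [327. 358.] y -130.0 53.0
-40 344 zmin [171. 213.] y -129.0 92.0
-30 482 zmin [169. 191.] y -128.0 92.0
-20 597 zmin [173. 194.] y -130.0 92.0
-10 633 zmin [ 95. 118.] y -130.0 93.0
0 802 zmin [ 95. 110.] y -130.0 93.0
10 854 zmin [ 97. 193.] y -130.0 93.0
20 987 zmin [170. 185.] y -129.0 92.0
30 655 zmin [173. 181.] y -123.0 92.0
40 846 zmin [321. 346.] y -116.0 41.0
50 486 zmin [312. 321.] y -38.0 42.0
60 257 zmin [330. 336.] y -22.0 32.0
```

View pics/s5.png

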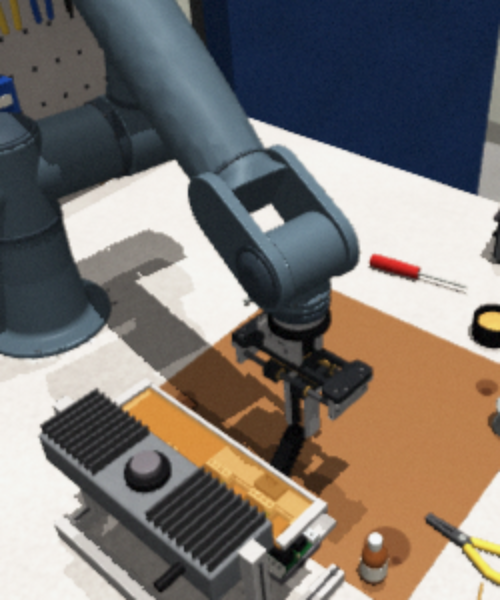

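Run:
```python
from h import *
d=np.load('pics/scene_5.npy')
f,cx,cy,R,t=cam('scene'); v,u=np.mgrid[0:400,0:640]
P=(np.stack([(u-cx)/f*d,(v-cy)/f*d,d],-1)-t)@R; P=P[d>0]
S=np.array([533.5,-261.5]); lx=np.array([-.0642,-.998]); ly=np.array([.998,-.0642])
X=(P[:,:2]-S)@lx+266; Y=(P[:,:2]-S)@ly
for z in range(70,190,10):
    m=(P[:,2]>z)&(P[:,2]<z+10)&(abs(Y-4)<40)&(abs(X)<45)
    if m.sum()>3: print(z,m.sum(),np.percentile(X[m],[2,25,50,75,98]).round(1),Y[m].min().round(),Y[m].max().round())
```

```text
70 60 [-8.2 14.4 26.9 29.8 34.4] -18.0 17.0
80 91 [-8.4  6.3 10.2 20.  26.1] -18.0 26.0
90 45 [-9.4  0.3  6.5  7.8 16.3] -16.0 27.0
100 38 [-8.9 -2.   5.1  7.3  8.8] -16.0 27.0
110 45 [-8.6 -2.5  6.1  7.6  9.3] -19.0 26.0
120 36 [-8.7  2.1  6.4  7.9  9.9] -19.0 26.0
130 36 [-6.3  3.7  6.8  7.6  9.1] -19.0 28.0
140 20 [-5.9  4.1  7.4  8.5 10. ] -18.0 27.0
150 10 [6.8 7.1 7.7 7.9 8.6] -17.0 28.0
160 9 [-6.7 -1.9  1.4  4.   5.8] -10.0 37.0
170 44 [-21.2   3.5  21.6  31.   33.3] -28.0 38.0
180 119 [-25.6  13.8  26.2  31.4  32.9] -30.0 43.0
```

```bash
python3 -m jog '[[[0,4,0],0,10],[[0,10,0],0,10],[[0,17,0],0,10],[[0,24,0],0,10],[[0,31,0],0,10],[[0,38,0],0,10],[[0,45,0],0,10],[[0,52,0],0,10],[[0,59,0],0,10],[[0,66,0],0,10],[[0,73,0],0,10],[[0,80,0],0,10],[[0,86,0],0,10],[[0,91,0],0,10],[[0,95,0],0,10],[[0,98,0],0,10],[[0,100,0],0,10],[[0,101,0],0,10],[[0,102,0],0,10],[[0,102,0],0,10]]'
cat >> h.py <<'E'
S=np.array([533.5,-261.5]); lx=np.array([-.0642,-.998]); ly=np.array([.998,-.0642])
L=lambda P:(np.array([(P[:2]-S)@lx,(P[:2]-S)@ly]).round(1))
E
python3 - <<'E'
from h import *
s=telemetry.state(); print(L(s['tool_pos'])); go([562,0,73],-3.7)
E
```

```text
t: 8.68
tool_pos: [547.1, -97.6, 72.8]
tcp_rot: [0.999, -0.033, -0.002, 0.0]
wrist_force: [-0.3, 5.3, 5.4]
opening: 0.218
[-164.4    3. ]
t 8.68 pos [547.1 -97.6  72.8] head -3.8 F [-0.3  5.3  5.4] open 20.5 j [-0.38  0.19  1.89 -0.    1.07 -0.31]
  shift [  8.5 -98.4  -0.3] spin -0.001
```

Now I'll inch forward and watch for the force rise at the stop.

```bash
python3 -m jog '[[[0,1,0],0,10],[[0,2,0],0,10],[[0,3,0],0,10],[[0,4,0],0,10],[[0,4,0],0,10]]'; python3 -m jog '[[[0,1,0],0,10],[[0,2,0],0,10],[[0,2,0],0,10]]';python3 -m jog '[[[0,1,0],0,10],[[0,1.5,0],0,10],[[0,1.5,0],0,10]]'
python3 - <<'E'
from h import *
s=telemetry.state(); print(L(s['tool_pos']),s['wrist_force'],s['moment'])
E
```

```text
t: 9.1
tool_pos: [546.6, -101.3, 72.8]
tcp_rot: [0.999, -0.033, -0.002, -0.0]
wrist_force: [0.1, 5.6, 5.0]
opening: 0.219
t: 9.35
tool_pos: [546.2, -102.9, 72.8]
tcp_rot: [0.999, -0.033, -0.003, -0.001]
wrist_force: [1.0, 6.1, 5.3]
opening: 0.219
t: 9.6
tool_pos: [546.0, -104.1, 72.8]
tcp_rot: [0.999, -0.033, -0.003, -0.001]
wrist_force: [0.3, 5.4, 5.8]
opening: 0.217
[-157.9    2.4] [0.30560367 5.42240241 5.77994075] [ 1.01704209 -0.24692403  0.03837388]
```

```bash
python3 -m jog '[[[0,1,0],0,10],[[0,1,0],0,10]]'|grep -E "tool_pos|force"; python3 -m jog '[[[0,1,0],0,10],[[0,1,0],0,10]]'|grep -E "tool_pos|force"
python3 - <<'E'
from h import *
p,d=cap('scene','6'); s=telemetry.state(); print(L(s['tool_pos']),s['wrist_force'])
cv2.imwrite('pics/s6.png',cv2.resize(p[220:380,165:345],None,fx=4,fy=3.75,interpolation=cv2.INTER_CUBIC))
E
```

```text
tool_pos: [545.8, -104.7, 72.8]
wrist_force: [0.8, 5.1, 5.0]
tool_pos: [545.8, -105.0, 72.9]
wrist_force: [0.9, 6.4, 7.0]
[-157.     2.2] [0.33047698 7.1057321  4.27190011]
```

View pics/s6.png

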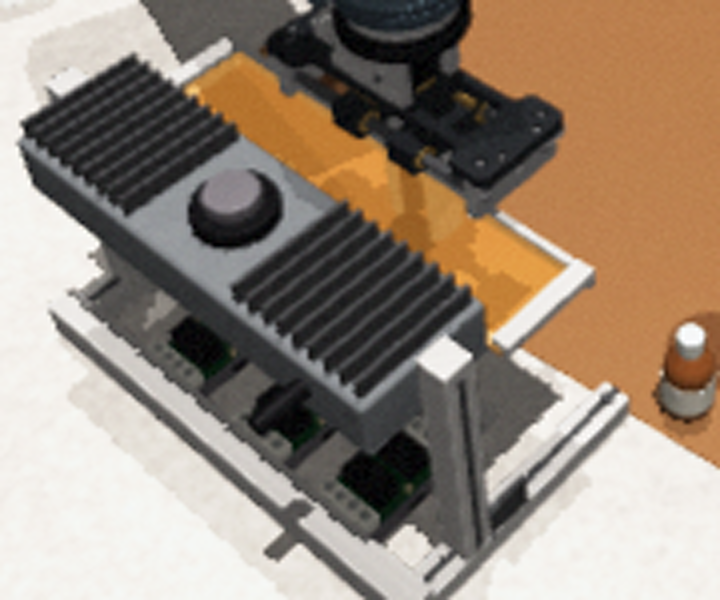

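```bash
for i in 1; do python3 -m jog '[[[0,1,0],0,10],[[0,2,0],0,10],[[0,2,0],0,10]]'|grep -E "tool_pos|force"; done; python3 -m jog '[[[0,1,0],0,10],[[0,1.5,0],0,10],[[0,1.5,0],0,10]]'|grep -E "tool_pos|force";  python3 -c "
from h import *
s=telemetry.state(); print(L(s['tool_pos']),s['wrist_force'],s['opening'])"
```

```text
tool_pos: [546.2, -105.8, 73.4]
wrist_force: [1.3, 9.1, 6.8]
tool_pos: [546.2, -106.1, 73.6]
wrist_force: [1.2, 9.0, 6.9]
[-155.9    2.7] [1.19512084 8.95384915 6.91990809] 0.22090042122206502
```

Run:
```python
from h import *
p,d=cap('scene','7'); s=telemetry.state(); print(L(s['tool_pos']),s['wrist_force'])
W=lambda x,y,z:np.r_[S+x*lx+y*ly,z]
k=9; u0,v0=175,290
im=cv2.resize(p[v0:v0+66,u0:u0+88],None,fx=k,fy=k,interpolation=cv2.INTER_CUBIC)
im=cv2.convertScaleAbs(im,alpha=1.7)
def ln(a,b,c):
    q=[tuple(int((w-o+.5)*k) for w,o in zip(proj('scene',P),(u0,v0))) for P in(a,b)]; cv2.line(im,*q,c,1)
ln(W(0,-150,30),W(0,150,30),(0,0,255)); ln(W(20,-150,30),W(20,150,30),(0,255,255)); ln(W(0,-150,12),W(0,150,12),(255,0,255))
cv2.imwrite('pics/s7.png',im)
```

```text
[-156.     2.7] [1.49121139 7.80652825 5.92979182]
```

View pics/s7.png

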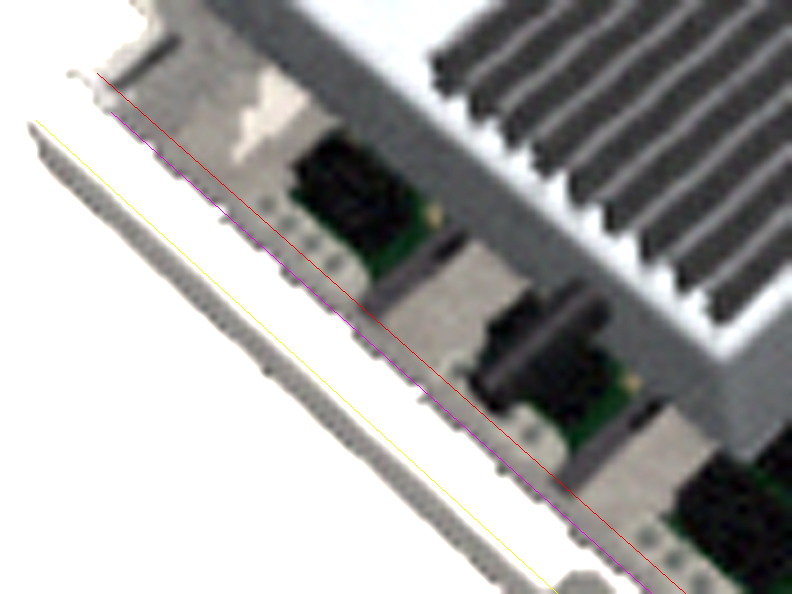

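```bash
python3 -m jog '[[[0,1,0],0,10],[[0,2,0],0,10],[[0,2,0],0,10],[[0,2,0],0.012,10],[[0,2,0],0.012,10],[[0,2,0],0,10],[[0,2,0],-0.012,10],[[0,2,0],-0.012,10],[[0,2,0],0,10],[[0,2,0],0,10]]'|grep -E "tool_pos|force";  python3 - <<'E'
from h import *
s=telemetry.state(); print(L(s['tool_pos']),s['wrist_force'],s['opening'])
p,d=cap('scene','8')
a=cv2.imread('pics/scene_7.png')
for (y,x) in((295,185),(310,220),(335,242)):
    A=a[y:y+32,x:x+36].astype(np.float32).mean(2); B=p[y:y+32,x:x+36].astype(np.float32).mean(2)
    print(cv2.phaseCorrelate(A,B,cv2.createHanningWindow((36,32),cv2.CV_32F)))
E
```

```text
tool_pos: [546.7, -106.8, 74.1]
wrist_force: [1.9, 8.1, 7.3]
[-155.2    3.2] [1.91856033 8.11453189 7.25916914] 0.2168715260461626
((0.04468226665905206, -0.02026292674545971), 0.9880209846629037)
((-0.1264026627332413, 0.20253383012446058), 0.9374274909496307)
((-0.03042570661709476, 0.22017341896448883), 1.0790412007934518)
```

```bash
python3 -m jog '[[[0,0,1],0,10],[[0,1,1],0,10],[[0,1,1],0.03,10],[[0,1,1],0.03,10],[[0,1,1],0.03,10],[[0,1,1],0,10],[[0,1,1],-0.03,10],[[0,1,1],-0.03,10],[[0,1,1],-0.03,10],[[0,1,1],0,10],[[0,2,1],0,10],[[0,2,1],0,10]]'|grep -E "tool_pos|force";  python3 - <<'E'
from h import *
s=telemetry.state(); print(L(s['tool_pos']),s['wrist_force'],s['opening'])
p,d=cap('scene','9')
a=cv2.imread('pics/scene_8.png')
for (y,x) in((295,185),(310,220),(335,242)):
    A=a[y:y+32,x:x+36].astype(np.float32).mean(2); B=p[y:y+32,x:x+36].astype(np.float32).mean(2)
    print(cv2.phaseCorrelate(A,B,cv2.createHanningWindow((36,32),cv2.CV_32F)))
W=lambda x,y,z:np.r_[S+x*lx+y*ly,z]
k=9; u0,v0=175,290
im=cv2.resize(p[v0:v0+66,u0:u0+88],None,fx=k,fy=k,interpolation=cv2.INTER_CUBIC)
cv2.imwrite('pics/s9.png',cv2.convertScaleAbs(im,alpha=1.0))
E
```

```text
tool_pos: [547.0, -107.0, 73.7]
wrist_force: [1.4, 11.2, 8.9]
[-155.1    3.5] [ 1.44903751 11.18410743  8.91941646] 0.22151900761277446
((-0.040753328375839004, 0.11224971344732104), 1.011309102591541)
((0.009643192658455035, -0.02356316842243089), 1.00438931501574)
((-0.0365056297962667, 0.2636961175071413), 1.0264039016328752)
```

View pics/s9.png

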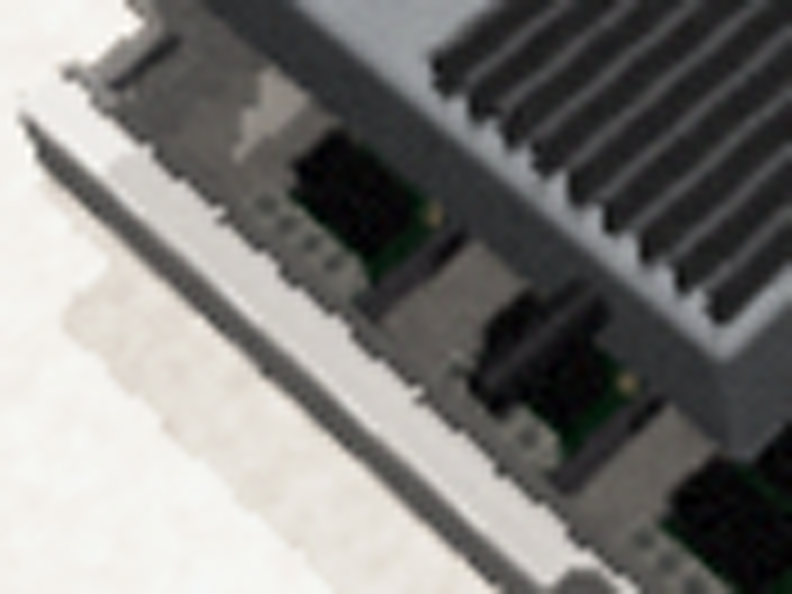

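```bash
python3 -m jog '[[[0,0,0],0.02,10],[[0,1,0],0.04,10],[[0,1,0],0.05,10],[[0,1,0],0.05,10],[[0,1,0],0.05,10],[[0,1,0],0.05,10]]'|grep -E "tool_pos|force";  cat > sh.py <<'E'
from h import *
import sys
a=cv2.imread(f'pics/scene_{sys.argv[1]}.png'); p,d=cap('scene',sys.argv[2]); s=telemetry.state(); print(L(s['tool_pos']),s['tool_pos'][2],s['wrist_force'],s['moment'])
for (y,x) in((295,185),(310,220),(335,242),(320,140)):
    A=a[y:y+32,x:x+36].astype(np.float32).mean(2); B=p[y:y+32,x:x+36].astype(np.float32).mean(2)
    print(np.round(cv2.phaseCorrelate(A,B,cv2.createHanningWindow((36,32),cv2.CV_32F))[0],2))
E
python3 sh.py 9 10; python3 -m jog '[[[0,0,0],-0.03,10],[[0,0,0],-0.06,10],[[0,0,0],-0.09,10],[[0,1,0],-0.09,10],[[0,1,0],-0.09,10],[[0,1,0],-0.09,10]]'|grep -E "tool_pos|force"; python3 sh.py 10 11
```

```text
tool_pos: [547.1, -107.0, 73.9]
wrist_force: [2.2, 7.3, 6.1]
[-155.1    3.7] 73.92783422292777 [1.30773282 8.31606352 5.41426305] [ 1.47424688 -0.4099564   0.42356975]
[-0.03 -0.07]
[ 0.04 -0.02]
[-0.14 -0.24]
[ 0.02 -0.03]
tool_pos: [546.7, -106.9, 73.8]
wrist_force: [0.5, 8.4, 5.4]
[-155.2    3.2] 73.83710451589477 [0.30039337 8.06254332 4.69887741] [ 1.46988472 -0.1496108  -0.49183205]
[0.02 0.09]
[-0.01 -0.08]
[0.04 0.12]
[-0.2  -0.01]
```

Yaw moments of ±0.45 Nm in both directions, with no module movement, show the bar is blocked by modules on both sides, so the row is seated. Now I'll draw back.

```bash
python3 -m jog '[[[0,-1,0],0.04,10],[[0,-4,0],0.05,10],[[0,-10,0],0.05,10],[[0,-18,0],0.05,10],[[0,-28,0],0.05,10],[[0,-38,0],0.05,10],[[0,-50,0],0.05,10],[[0,-62,0],0.05,10],[[0,-74,0],0.05,10],[[0,-86,0],0.05,10],[[0,-98,0],0.05,10],[[0,-110,0],0.05,10],[[0,-122,0],0.05,10],[[0,-134,0],0.05,10],[[0,-146,0],0.05,10],[[0,-156,0],0.05,10],[[0,-164,0],0.05,10],[[0,-168,0],0.05,10],[[0,-170,0],0.05,10],[[0,-170,0],0.05,10]]'; python3 sh.py 11 12; python3 -c "
from h import *
go([550,60,72.8],-3.7)"
```

```text
t: 15.23
tool_pos: [551.3, 63.5, 77.3]
tcp_rot: [0.999, -0.038, -0.002, -0.01]
wrist_force: [-0.2, 1.0, -1.2]
opening: 0.216
[-325.2   -2.9] 77.33327982969274 [ 0.94411355  0.72628083 -1.34142692] [ 0.25778337 -0.02663415  0.01407669]
[ 0.02 -0.04]
[ 0.06 -0.09]
[-0.05 -0.11]
[-0.01  0.18]
t 15.28 pos [551.4  63.2  77.3] head -4.4 F [ 0.9  0.7 -1.3] open 20.7 j [-0.1   0.18  1.89  0.02  1.08 -0.03]
  shift [-1.2  3.4  4.5] spin -0.013
```

```bash
python3 -m jog '[[[0,0,1],0,10],[[0,0,2],0,10],[[0,0,3],0,10],[[0,0,4],0,10],[[0,0,4],0,10]]'|grep -E "pos|force"; python3 -m jog '[[[0,0,0],0,24],[[0,0,0],0,28],[[0,0,0],0,36],[[0,0,0],0,50],[[0,0,0],0,60],[[0,0,0],0,60],[[0,0,-30],0,60],[[0,0,-70],0,60],[[0,0,-110],0,60],[[0,0,-150],0,60],[[0,0,-190],0,30],[[0,0,-230],0,10],[[0,0,-230],0,0],[[0,0,-230],0,0]]' 20;  python3 - <<'E'
from h import *
p,d=cap('scene','13')
a=cv2.resize(p[120:370,130:430],None,fx=2.6,fy=2.4,interpolation=cv2.INTER_CUBIC); cv2.imwrite('pics/s13.png',a)
go([535.8,-229.2,300],-3.7)
E
```

```text
tool_pos: [551.8, 63.1, 73.6]
wrist_force: [1.3, 1.9, 1.3]
t: 16.87
tool_pos: [553.6, 58.3, 306.8]
tcp_rot: [0.999, -0.039, 0.002, -0.01]
wrist_force: [0.3, -0.9, -0.8]
opening: 0.393
t 16.92 pos [552.4  58.4 303.9] head -4.4 F [ 0.3  0.1 -0. ] open 33.1 j [-0.11 -0.04  1.69  0.02  1.5  -0.03]
  shift [  5.7 288.1  -1.8] spin -0.013
```

View pics/s13.png

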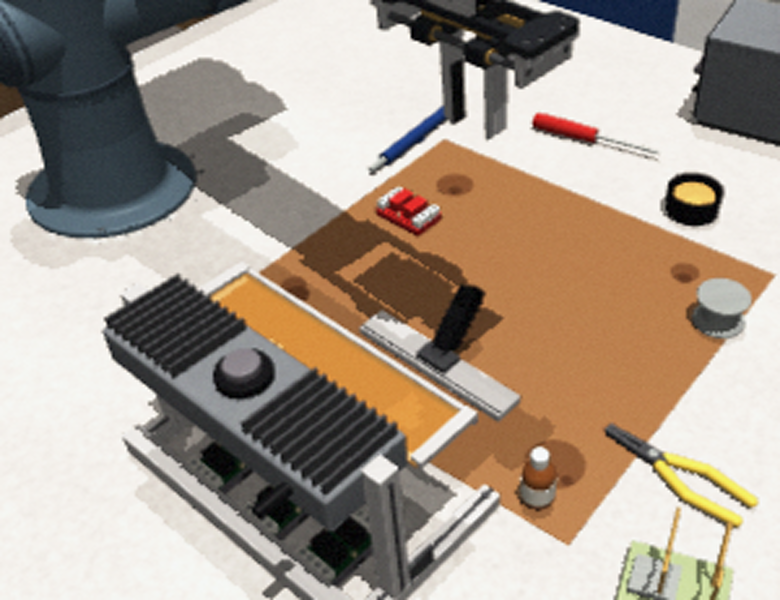

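```bash
python3 -m jog '[[[6,40,0],0,0],[[6,80,0],0,0],[[6,120,0],0,0],[[6,160,0],0,0],[[6,200,0],0,0],[[6,240,0],0,0],[[6,270,0],0,0],[[6,288,0],0,0],[[6,288,0],0,0],[[6,288,0],0,0],[[6,288,25],0,0],[[6,288,50],0,0],[[6,288,50],0,0],[[6,288,50],0,0]]'
python3 - <<'E'
from h import *
go([535.8,-229.2,226],-3.7)
p,d=cap('scene','14'); cv2.imwrite('pics/s14.png',cv2.resize(p[190:290,170:290],None,fx=5,fy=5,interpolation=cv2.INTER_CUBIC))
E
```

```text
t: 18.08
tool_pos: [535.3, -226.1, 246.3]
tcp_rot: [0.999, -0.038, -0.003, -0.011]
wrist_force: [0.3, -0.2, 0.9]
opening: 0.003
t 18.08 pos [ 535.3 -226.1  246.3] head -4.3 F [ 0.3 -0.2  0.9] open 0.2 j [-0.6   0.06  1.69  0.02  1.41 -0.53]
  shift [ 0.9  3.5 20.2] spin -0.011
```

```bash
python3 -m jog '[[[0,3,5],0,0],[[0,3,10],0,0],[[0,3,15],0,0],[[0,3,18],0,0],[[0,3,18],0,0]]'|grep -E "pos|force"; python3 -m jog '[[[0,0,2],0,0],[[0,0,4],0,0],[[0,0,4],0,0]]'|grep -E "pos|force"; python3 -m jog '[[[0,0,2],0,0],[[0,0,3],0,0],[[0,0,3],0,0]]'|grep -E "pos|force"
```

```text
tool_pos: [535.5, -229.3, 229.3]
wrist_force: [-0.4, -0.8, -0.5]
tool_pos: [535.3, -229.1, 224.9]
wrist_force: [-0.8, -0.1, -0.4]
tool_pos: [535.5, -229.2, 222.0]
wrist_force: [-0.3, 0.0, 1.7]
```

```bash
for i in 1 2 3; do python3 -m jog '[[[0,0,1.5],0,0],[[0,0,3],0,0],[[0,0,3],0,0]]'|grep -E "pos|force"; done
```

```text
tool_pos: [535.5, -229.2, 219.2]
wrist_force: [-0.4, -0.4, 3.9]
tool_pos: [535.6, -229.2, 216.4]
wrist_force: [-1.9, 0.1, 4.9]
tool_pos: [535.7, -229.3, 216.1]
wrist_force: [-6.5, 4.0, 13.3]
```

```bash
python3 -m jog '[[[0,0,1],0,0],[[0,0,1],0,0],[[0,0,1],0,0]]'|grep -E "pos|force"; python3 -m jog '[[[0,0,-10],0,0],[[0,0,-40],0,0],[[0,0,-80],0,0],[[0,0,-120],0,0],[[0,-40,-150],0,0],[[0,-80,-150],0,0],[[0,-120,-150],0,0],[[-40,-160,-150],0,0],[[-80,-200,-150],0,0],[[-80,-240,-150],0,0],[[-80,-280,-150],0,0],[[-80,-320,-150],0,0],[[-80,-360,-150],0,0],[[-80,-400,-150],0,0],[[-80,-440,-150],0,0],[[-80,-440,-150],0,0]]'
python3 - <<'E'
from h import *
p,d=cap('top','15'); p2,d2=cap('scene','15')
b0=cv2.imread('pics/top_0.png')
# bystanders: shift vs. first picture (pliers, bottle, spool, tip cleaner, screwdriver, pump, red module)
for n,(u,v) in dict(pliers=(359,110),bottle=(392,138),spool=(289,131),cleaner=(236,170),driver=(219,235),pump=(267,296),red=(311,260)).items():
    A,B=[q[v-20:v+20,u-20:u+20].astype(np.float32).mean(2) for q in(b0,p)]
    print(n,np.round(cv2.phaseCorrelate(A,B,cv2.createHanningWindow((40,40),cv2.CV_32F)),2))
# bar and modules
f,cx,cy,R,t=cam('scene'); vv,uu=np.mgrid[0:400,0:640]
P=(np.stack([(uu-cx)/f*d2,(vv-cy)/f*d2,d2],-1)-t)@R; X=(P[...,:2]-S)@lx; Y=(P[...,:2]-S)@ly
m=(d2>0)&(X>-345)&(X<-200)&(abs(Y)<115)&(P[...,2]>7); print('straightedge x',np.percentile(X[m],[1,99]).round(1),'y',Y[m].min().round(1),Y[m].max().round(1),'z',np.percentile(P[m][:,2],99).round(1))
m=(d2>0)&(X>-60)&(X<6)&(abs(Y)<115)&(P[...,2]>14)&(P[...,2]<40)
for c in(-70,0,70):
    k=m&(abs(Y-c)<30); print('module',c,k.sum(),'front x',np.percentile(X[k],[90,97,99]).round(1) if k.any() else '')
a=cv2.imread('pics/scene_12.png')
for (y,x) in((295,185),(310,220),(335,242)):
    A=a[y:y+32,x:x+36].astype(np.float32).mean(2); B=p2[y:y+32,x:x+36].astype(np.float32).mean(2)
    print('shift',np.round(cv2.phaseCorrelate(A,B,cv2.createHanningWindow((36,32),cv2.CV_32F))[0],2))
E
```

```text
tool_pos: [535.9, -229.4, 216.2]
wrist_force: [-2.5, 1.5, 7.1]
t: 21.38
tool_pos: [488.9, 216.6, 374.8]
tcp_rot: [0.999, -0.036, -0.001, -0.011]
wrist_force: [0.0, 0.5, 0.2]
opening: 0.006Traceback (most recent call last):
  File "<stdin>", line 7, in <module>
    return _wrapfunc(a, 'round', decimals=decimals, out=out)
    return _wrapit(obj, method, *args, **kwds)
    conv = _array_converter(obj)
ValueError: setting an array element with a sequence. The requested array has an inhomogeneous shape after 1 dimensions. The detected shape was (2,) + inhomogeneous part.
```

Run:
```python
from h import *
b0=cv2.imread('pics/top_0.png');p=cv2.imread('pics/top_15.png');p2=cv2.imread('pics/scene_15.png');d2=np.load('pics/scene_15.npy')
def sh(A,B):
    A,B=[q.astype(np.float32).mean(2) for q in(A,B)]; return np.round(cv2.phaseCorrelate(A,B,cv2.createHanningWindow(A.shape[::-1],cv2.CV_32F))[0],2)
for n,(u,v) in dict(pliers=(359,110),bottle=(392,138),spool=(289,131),cleaner=(236,170),driver=(219,235),pump=(267,296),red=(311,260)).items():
    print(n,sh(*[q[v-20:v+20,u-20:u+20] for q in(b0,p)]))
f,cx,cy,R,t=cam('scene'); vv,uu=np.mgrid[0:400,0:640]
P=(np.stack([(uu-cx)/f*d2,(vv-cy)/f*d2,d2],-1)-t)@R; X=(P[...,:2]-S)@lx; Y=(P[...,:2]-S)@ly; Z=P[...,2]
m=(d2>0)&(X>-345)&(X<-200)&(abs(Y)<115)&(Z>7); print('straightedge x',np.percentile(X[m],[1,99]).round(1),'y',Y[m].min().round(1),Y[m].max().round(1),'z',np.percentile(Z[m],99).round(1))
a=cv2.imread('pics/scene_12.png')
for c,(y,x) in zip((-70,2,73),((295,185),(310,220),(335,242))):
    r=(d2>0)&(abs(Y-c)<16); 
    print('module',c,'shift',sh(a[y:y+32,x:x+36],p2[y:y+32,x:x+36]))
    # profile: heights by x, nearest to the stop
    for x0 in range(-30,26,5):
        k=r&(X>=x0)&(X<x0+5)&(Z<60)&(Z>-5)
        if k.any(): print('   ',x0,k.sum(),np.percentile(Z[k],[10,50,90]).round(0))
```

```text
pliers [ 0.01 -0.08]
bottle [0.09 0.14]
spool [ 0.04 -0.09]
cleaner [-0.13 -0.16]
driver [0.08 0.06]
pump [-0.46 -0.86]
red [0.37 9.4 ]
straightedge x [-317.  -239.9] y -103.4 97.2 z 88.2
module -70 shift [0.01 0.04]
    -30 25 [30. 32. 34.]
    -25 24 [27. 32. 34.]
    -20 46 [15. 28. 34.]
    -15 11 [14. 21. 25.]
    -10 21 [23. 25. 26.]
    -5 22 [23. 25. 28.]
    0 21 [29. 31. 32.]
    5 24 [29. 32. 33.]
    10 22 [29. 31. 33.]
    15 31 [21. 30. 32.]
    20 61 [-0.  8. 29.]
    25 26 [-1.  0.  2.]
module 2 shift [ 0.01 -0.1 ]
    -30 6 [30. 33. 34.]
    -25 5 [31. 31. 34.]
    -20 9 [15. 31. 33.]
    -15 7 [13. 15. 23.]
    -10 7 [23. 25. 27.]
    -5 19 [23. 25. 26.]
    0 20 [28. 30. 32.]
    5 26 [28. 30. 32.]
    10 28 [29. 30. 32.]
    15 27 [28. 30. 32.]
    20 70 [ 0. 11. 29.]
    25 29 [-1.  0.  2.]
module 73 shift [-0.03  0.06]
    -30 16 [31. 32. 34.]
    -25 21 [29. 32. 34.]
    -20 25 [13. 32. 34.]
    -15 26 [14. 23. 33.]
    -10 23 [23. 25. 26.]
    -5 25 [23. 24. 26.]
    0 22 [28. 30. 31.]
    5 29 [29. 30. 32.]
    10 33 [29. 30. 32.]
    15 33 [29. 30. 32.]
    20 79 [-0. 11. 28.]
    25 32 [-1.  1.  2.]
```

Run:
```python
from h import *
for n in('0','13','15'):
    h=cv2.cvtColor(cv2.imread(f'pics/scene_{n}.png'),cv2.COLOR_BGR2HSV); o=[]
    for (a,b,box) in(((0,170,90),(6,255,255),(190,225,265,305)),((100,120,60),(125,255,255),(155,200,265,310))):
        m=cv2.inRange(h,a,b); k=np.zeros_like(m); k[box[0]:box[1],box[2]:box[3]]=1; q=np.argwhere((m>0)&(k>0)); o.append((len(q),q.mean(0).round(2) if len(q) else 0))
    print(n,'red,pump',o)
s=telemetry.state(); print(s['t'],s['tool_pos'])
```

```text
0 red,pump [(158, array([206.85, 286.35])), (133, array([175.24, 289.88]))]
13 red,pump [(159, array([206.87, 286.05])), (126, array([175.91, 289.06]))]
15 red,pump [(113, array([206.81, 285.15])), (114, array([173.92, 291.31]))]
21.4833 [489.11770887 214.79068704 374.57024346]
```

```bash
python3 -c "
from bench import robot
print(robot.finish_job())"
```

```text
the job is handed in; nothing more can be done
None
```

I finished the whole job in about 21.5 s of robot time and handed it in; `finish_job` gives no verdict. I held the straightedge by the top of its grip, gathered the three modules into a row and pushed them in to the stop. I then drew the straightedge back, left it standing on the bench, pressed the start button and moved the arm clear.

**Modules:** in the last depth picture the terminal ends of all three lie next to the stop face. Twisting the bar both ways against the row met resistance and moved no module lastingly. They did not shift as I drew back or pressed the button. The final flushness is good only to the camera's 1–2 mm.

**Straightedge:** its working face is about 240 mm before the stop, so it is clear of the shield. The grip lifted a few millimetres during the draw-back, so I lowered it to the bench before letting go.

**Button:** it went down about 6 mm and then stopped hard, with about 13 N at the bottom.

**Other things on the bench:** the pliers, bottle, spool, tip cleaner and screwdriver did not move.

**Checks that disagreed:** the last top picture gave false shifts for the red look-alike and the pump. I put this down to the arm or its shadow covering them. The scene picture taken after the straightedge was set down agrees with the first one to under 1 pixel, but the final one is also partly covered. I could not view the last check picture before pressing the button because the viewer limit was reached, so I relied on position and force there.

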